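# Press an electronic shelf label home behind the riser's lip

### The job

Take the electronic shelf label out of its black stand and push it down behind the front lip of the little white riser, screen facing out, in the bay in front of the small brown dropper bottle that stands on it. A sprung contact pushes it back up while it pairs, so press it fully home and finish still holding it pressed down; do not let go. Leave the bottle, the white can and the blue marker where they are.

Things in the scene. Friction and masses are not known exactly. Their poses are not given: they have to be found in the camera images.
- shelf_label: Loose electronic shelf label, about 80 g: white case 20 (x) x 64 (y) x 44 mm (z 30 to 74 mm) above a grey tongue 5 (x) x 56 (y) x 30 mm (z 0 to 30). Origin: centre of the tongue's lower edge; z up; screen on the -x face. Starts upright in the stand, facing as the stand does, tongue in its slot, origin 6 mm above the bench; grip the case across its 20 mm, lift straight up.
- screen (a point): Centre of the label's screen, on its -x face, 54 mm above the label's origin and 10 mm in front.
- stand: Fixed black stand, 60 (x) x 90 (y) mm foot, two bars 36 mm high with a slot of 8 (x) x 66 (y) mm between them. Origin on the bench under the slot's centre; the slot runs along y.
- riser: Fixed low white riser, 240 mm wide (y), deck 40 mm above the bench, from x = -62 to +50 mm. Origin on the bench; -x is its front. Along the front an aluminium channel, open at the top, centred at x = -75 mm: 9 mm wide between front lip and back wall (4 mm thick each), flaring above 32 mm height to a mouth 22 mm wide at 40 mm. Dividers make two bays, centred at y = +55 (left) and -55 mm (right).
- bay_left (a point): Middle of the channel floor of the left (+y) bay, 12 mm above the bench, axes as the riser's. The bay is 70 mm long in y. The floor is the hard stop: a label pressed home has its origin here, with play of 2 mm each way along x and 7 mm along y; its case is then 2 mm above the rail's top edge.
- bay_right (a point): The same for the right (-y) bay.
- plunger_left (a joint): How far the left bay's brass sprung contact bar is pushed down, m: 0 = up (its top 10 mm above the channel floor), 0.010 = level with the floor, label home. About 5 N at first and 10 N when home; it pushes the label back up when released.
- plunger_right (a joint): The same for the right bay.
- dropper: Small brown dropper bottle with a black top, 25 mm across, 75 mm high, loose, standing on the riser's deck behind one of the bays. Origin: centre of its underside. It marks the bay to fill.
- can: White can with a black lid, 40 mm across, 56 mm high, loose, standing on the deck behind the other bay. Origin: centre of its underside. Leave it.
- marker: Blue-capped marker pen, 131 mm long, lying on the bench to the left of the stand. Leave it.
Things that resemble listed ones, but are neither listed nor needed, are in the scene too. There is more than one size of the dropper; the one meant has the size given above.

How it is judged:
On the way, in this order (a step that is already met when the one before it is completed fails the run):
1. the label is held by the fingers, lifted clear of the stand (height (world z) of shelf_label above 0.042 m and contact force between the fingers and shelf_label above 1 N), for 0.1 s.
2. the label is pressed home behind the lip in the dropper bottle's bay, screen out (((value of joint plunger_left above 0.0085 m and horizontal distance between shelf_label and bay_left below 0.015 m and z of shelf_label in the frame of bay_left below 0.003 m and x of screen in the frame of bay_left below -0.004 m and y of dropper in the frame of bay_left between -0.04 and 0.04 m) or (value of joint plunger_right above 0.0085 m and horizontal distance between shelf_label and bay_right below 0.015 m and z of shelf_label in the frame of bay_right below 0.003 m and x of screen in the frame of bay_right below -0.004 m and y of dropper in the frame of bay_right between -0.04 and 0.04 m)) and angle between the x axis of shelf_label and the x axis of riser, either way round below 0.12 rad and angle between shelf_label's own z axis and vertical below 0.15 rad and contact force between the fingers and shelf_label above 1 N), for 0.3 s.
At the end, for the whole second after the job is handed in: Fingers still press the label: sprung contact down over 8.5 of 10 mm, origin within 15 mm in plan of the site of the bay in front of the dropper and under 3 mm above it, screen to the front, turned under 0.12 rad from the riser, tilted under 0.15 rad (all of step 2); the arm keeps its last pose, push and grip.
It fails at once if the dropper bottle moved more than 25 mm or was tipped over (distance of dropper from where it was at the start of the episode above 0.025 m or angle between dropper's own z axis and vertical above 0.4 rad).
It fails at once if the can moved more than 25 mm or was tipped over (distance of can from where it was at the start of the episode above 0.025 m or angle between can's own z axis and vertical above 0.4 rad).
It fails at once if the marker moved more than 25 mm (distance of marker from where it was at the start of the episode above 0.025 m).
It also fails if it takes over 35 s, if anything falls off the work surface, if the arm or the gripper's body presses on something with over 40 N, if the wrist force passes 120 N, or if a joint passes its speed limit or range.

### The arm

A 6-joint arm with a two-finger parallel gripper is mounted at the origin on a cart in front of the work surface, level with it; the furniture and walls round the work are solid. World frame = base frame: x ahead of the robot, y to its left, z up, the work surface at z = 0. Lengths are in m, angles in rad, forces in N, time in s.
With the tool pointing down it reaches from about 0.275 to 0.85 m from the base axis. Payload 19 kg.
Tool frame: the origin (TCP) lies between the finger pads; the fingertips stand env.nose_length ahead of it and the grasp point (between the pads) lies 3 mm ahead of it (env.nose_length is the distance from the TCP to the fingertips, in m); z points along the fingers, y is the line along which they close (so a half turn about z gives the same grasp; the last joint's range is limited). The gripper opens to 85 mm and grips with 20 to 120 N. Pads are 22 mm wide; open, the fingers measure 114 mm over their backs; the gripper's body (76 mm by 85 mm) begins 54 mm behind the grasp point. The pads swing forward as they close: fully open they stand 13 mm farther back than shut.
Start: joints at [-1.46, 0.15, 1.437, -0, 1.554, -0.134], TCP at [0.139, -0.558, 0.228] pointing down, gripper open.
Joint ranges: [-2.8, 2.8], [-0.68, 2.1], [0.12, 2.68], [-1.39, 4.53], [0.16, 2.79], [-2.81, 2.81]. Speed limits (rad/s): [1.89, 1.89, 2.22, 3.01, 3.01, 3.01].

### API

Orientations are given as [roll, pitch, yaw] about the fixed x, y, z axes, in that order (R = Rz(yaw) Ry(pitch) Rx(roll)).
In Python, from plant import sensors, viewer, env, nets gives the robot as it stands. The module is installed in compiled form; this text tells all that it offers.
- The arm moves only by the tool drive_tool, never from a script. Its arguments are lists of equal length, an entry for each row: "fingers": the closure, from 0 (fully open) to 1 (shut); "linear": the shift along the tool's x, y, z in mm, a list of three; "turn": the turn, a rotation vector about the tool's x, y, z in rad, a list of three. In form: {"fingers": [fingers, ...], "linear": [[x, y, z], ...], "turn": [[ax, ay, az], ...]}. A call has 1 to 20 rows; each row shifts and turns the commanded pose from where the row before left it, along the tool's axes as they then stand; what a row does not reach is not made up. A row lasts 1/8 s, in which the tool goes at most 62.5 mm and 10.7 degrees, less where a joint would pass 70% of its speed; a pose out of reach is approached as far as the arm can. A call with a gripper value outside its range is refused whole. The fingers move at their own pace and stop on an object; "squeeze" is the grip in N (left out, the last holds). Time passes only in rows, so rows that do not move let the fingers close. It gives the time, the measured TCP pose, the force, the opening and the grip force at its end, in the units of the state.
- sensors.sense(): the state, without advancing time (a new reading comes with each control period).
- viewer.read_camera(name): name is "side" or "top" or "wrist"; returns a dict with "color" (480x640x3 uint8, red, green, blue), "fx", "fy", "cx", "cy" (pixels), "D" ([k1, k2, p1, p2, k3] as OpenCV has them; the pictures are not rectified), "pose" (4x4, takes a point from camera to world coordinates). Camera axes: x right, y down, z forward; pixel columns grow to the right and rows downward; lengths in m; the calibration is good to about 2 mm. A picture is of the moment at which its call begins. There is no depth.
- env.job_done(): hands the job in; it is judged then, once.
Trained networks look in the newest picture that a camera, given by its name, has taken for a name from the list of things; names that differ only in an ending like _2 or _b are one class to them, and where a whole thing is asked for, a point or a joint stands for the part that bears it (a point fixed in the world has none). Each returns a list of dicts, best first, with "confidence" (0 to 1); they miss things now and then, are a little off and sometimes report something else, mostly with a low value. They report only what shows in the picture. A call takes as long as a camera call. They do not tell look-alikes from the thing itself.
- nets.boxes_of(label, camera): "rect" ([left, top, right, bottom] in pixels, round what is visible of it).
The state is a dict: "time": time; "qpos": joint angles; "dq": joint speeds; "joint_efforts": joint torques, N m; "eef_pos": TCP position; "tool_rot": TCP orientation; "ft_force": force on the tool from outside, world axes, zero at the start; "moment": the same for the moment, N m; "gripper_width": finger opening in m; "finger_force": force on a finger pad.
Only numpy, scipy, OpenCV 4.12 (cv2) and the standard library are available. Lean on these libraries where they do the work, as an engineer would, in place of code of your own. Each camera call takes 0.05 s, during which the arm holds its last target. There are 200 camera calls.

## Working session

There is one attempt and no reset: what is moved stays moved. The work goes in short steps, Python scripts to look and compute and a tool call to move; the robot and the scene stay as the last step left them, time stands still between calls to the robot, and variables do not carry over. Pictures are saved under pics/ and viewed, at most 10 in all, crops included, and the job is handed in when it is done.

Besides the shell and the picture viewer there is one more tool, called as name(argument=value, ...), one argument or row to a line, values as JSON. drive_tool: Moves the arm, as the interface text tells. Its arguments: {"type":"object","properties":{"fingers":{"type":"array","items":{"type":"number"}},"linear":{"type":"array","items":{"type":"array","items":{"type":"number"}}},"turn":{"type":"array","items":{"type":"array","items":{"type":"number"}}},"squeeze":{"type":"number"}},"required":["fingers","linear","turn"]}

```bash
mkdir -p pics; cat > h.py <<'E'
import numpy as np, cv2
from plant import sensors, viewer, env, nets
def ray(c,u,v):
    K=np.array([[c['fx'],0,c['cx']],[0,c['fy'],c['cy']],[0,0,1]])
    p=cv2.undistortPoints(np.array([[[u,v]]],float),K,np.array(c['D'],float))[0,0]
    P=np.array(c['pose']); d=P[:3,:3]@np.array([p[0],p[1],1]); return P[:3,3],d
def at(c,u,v,z):
    o,d=ray(c,u,v); return o+d*(z-o[2])/d[2]
def proj(c,X):
    P=np.array(c['pose']); K=np.array([[c['fx'],0,c['cx']],[0,c['fy'],c['cy']],[0,0,1]])
    Xc=(np.atleast_2d(X)-P[:3,3])@P[:3,:3]
    return cv2.projectPoints(Xc,np.zeros(3),np.zeros(3),K,np.array(c['D'],float))[0][:,0]
def save(c,n): cv2.imwrite('pics/'+n+'.png',c['color'][:,:,::-1])
E
python3 - <<'E'
from h import *
for n in ['top','side']:
    c=viewer.read_camera(n); save(c,n+'1')
    print(n,np.round(c['pose'],3).tolist(),c['fx'])
    for l in ['shelf_label','stand','riser','dropper','can','marker']:
        for b in nets.boxes_of(l,n)[:4]: print(l,np.round(b['rect']),round(b['confidence'],2))
s=sensors.sense(); print(s); print(env.nose_length)
E
```

```text
top [[-0.008, -0.991, 0.131, 0.436], [-1.0, 0.008, -0.004, 0.066], [0.003, -0.131, -0.991, 0.928], [0.0, 0.0, 0.0, 1.0]] 444.175109963169
shelf_label [264. 274. 296. 295.] 0.58
stand [257. 261. 308. 304.] 0.63
riser [414. 220. 530. 292.] 0.88
riser [493. 231. 522. 252.] 0.3
dropper [374. 234. 398. 250.] 0.89
dropper [382. 182. 404. 208.] 0.88
dropper [442. 236. 462. 248.] 0.52
can [490. 230. 520. 250.] 0.69
marker [182. 254. 195. 319.] 0.86
side [[0.999, 0.031, -0.04, 0.559], [0.05, -0.491, 0.87, -0.892], [0.007, -0.871, -0.492, 0.63], [0.0, 0.0, 0.0, 1.0]] 502.3671561888425
shelf_label [292. 219. 313. 245.] 0.57
stand [279. 234. 319. 264.] 0.64
riser [292. 216. 310. 246.] 0.71
riser [260. 305. 351. 422.] 0.68
dropper [328. 263. 340. 310.] 0.95
dropper [326. 300. 339. 336.] 0.69
dropper [371. 267. 392. 318.] 0.6
can [316. 338. 344. 380.] 0.65
marker [283. 209. 327. 217.] 0.55
{'time': 0.7, 'qpos': array([-1.46001562e+00,  1.50466352e-01,  1.43739624e+00, -1.17271555e-05,
        1.55380385e+00, -1.33991528e-01]), 'dq': array([ 6.83907278e-04, -6.86682653e-04, -1.02236676e-03,  4.59844134e-05,
        1.51566013e-04,  8.43519664e-04]), 'joint_efforts': array([ 2.30851801e-03, -7.12660289e+01, -5.70982718e+01,  1.71889151e-04,
        1.36085077e-03,  3.05289404e-05]), 'eef_pos': array([ 0.13932092, -0.55783207,  0.22798761]), 'tool_rot': array([-3.14151796e+00,  1.76293356e-06,  2.44772439e-01]), 'ft_force': array([-0.25657772,  0.3207885 ,  0.18758039]), 'moment': array([-0.0141514 , -0.04025791, -0.06956837]), 'finger_force': 0.0, 'gripper_width': 0.08531163150916209}
0.022
```

```bash
python3 - <<'E'
import cv2
t=cv2.imread('pics/top1.png')[170:330,160:560]; cv2.imwrite('pics/t1.png',cv2.resize(t,(800,320),interpolation=3))
t=cv2.imread('pics/side1.png')[180:440,220:440]; cv2.imwrite('pics/s1.png',cv2.resize(t,None,fx=2.3,fy=2.3,interpolation=3))
E
```

```text
(no output)
```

View pics/t1.png

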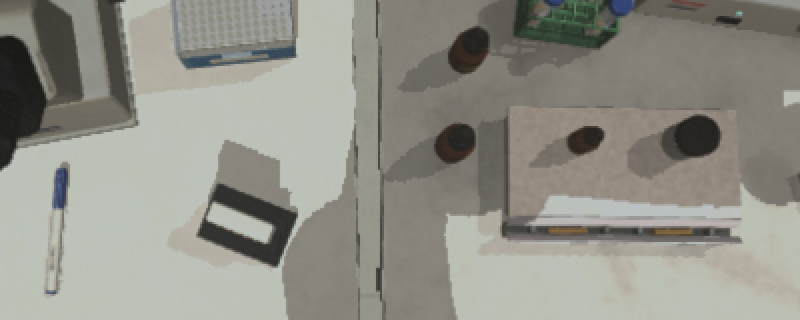

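View pics/s1.png

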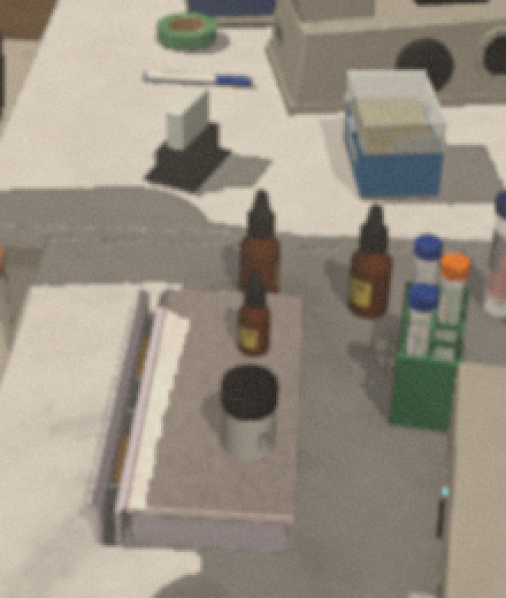

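The top view shows the label in the dark stand (full-image px about 280,285). The small dropper (452,242) stands behind the left bay of the riser and the can (506,238) behind the right one. The other two droppers stand off the riser and are larger. A grey strip crosses between the stand and the riser at u≈344, and I need its height before I cross it.

```bash
python3 - <<'E'
from h import *
c=viewer.read_camera('top'); s=viewer.read_camera('side')
F=lambda a,b:(160+a/2,170+b/2)
pts=dict(label_tl=(F(205,205),.08),label_br=(F(275,240),.08),stand_c=(F(247,224),.0365),
 drop=(F(585,140),.08),can=(F(697,135),.096),rFL=(F(508,218),.04),rFR=(F(740,220),.04),rBL=(F(508,107),.04),rBR=(F(738,110),.04),b1=(F(567,230),.02),b2=(F(672,231),.02),chL=(F(503,236),.04),chR=(F(741,240),.04))
for k,((u,v),z) in pts.items(): print(k,np.round(at(c,u,v,z),3))
for z in [0,.1,.2,.3,.4]:
    A=[at(c,*F(358,10),z),at(c,*F(358,300),z)]; print('strip z',z,np.round(A,3).tolist(),'side px',np.round(proj(s,A)).tolist())
cv2.imwrite('pics/full.png',np.vstack([cv2.resize(c['color'],(400,300)),cv2.resize(s['color'],(400,300))])[:,:,::-1])
E
```

```text
label_tl [0.484 0.181 0.08 ]
label_br [0.45  0.115 0.08 ]
stand_c [0.467 0.145 0.036]
drop [ 0.543 -0.186  0.08 ]
can [ 0.545 -0.291  0.096]
rFL [ 0.47  -0.116  0.04 ]
rFR [ 0.465 -0.354  0.04 ]
rBL [ 0.583 -0.12   0.04 ]
rBR [ 0.578 -0.36   0.04 ]
b1 [ 0.458 -0.181  0.02 ]
b2 [ 0.456 -0.291  0.02 ]
chL [ 0.453 -0.11   0.04 ]
chR [ 0.445 -0.354  0.04 ]
strip z 0 [[0.696, 0.03, 0.0], [0.389, 0.034, 0.0]] side px [[400.0, 284.0], [261.0, 278.0]]
strip z 0.1 [[0.668, 0.034, 0.1], [0.394, 0.037, 0.1]] side px [[390.0, 243.0], [262.0, 239.0]]
strip z 0.2 [[0.64, 0.038, 0.2], [0.399, 0.041, 0.2]] side px [[380.0, 199.0], [262.0, 195.0]]
strip z 0.3 [[0.612, 0.041, 0.3], [0.404, 0.044, 0.3]] side px [[369.0, 151.0], [263.0, 148.0]]
strip z 0.4 [[0.584, 0.045, 0.4], [0.409, 0.047, 0.4]] side px [[357.0, 99.0], [263.0, 97.0]]
```

View pics/full.png

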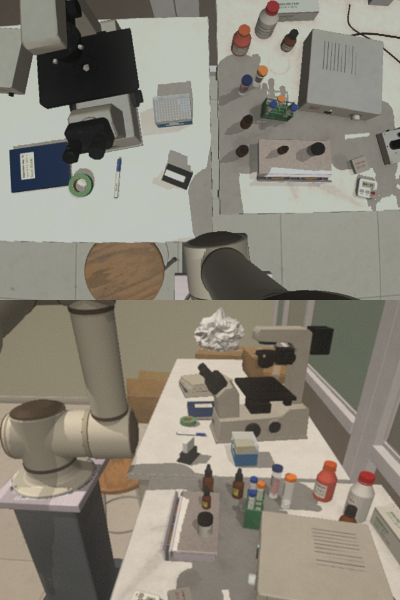

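The strip is a flat gap between two benches, so it is no obstacle. I'll move above the stand with the jaws across the label.

drive_tool(
  fingers=[0,0,0,0,0,0,0,0,0,0,0,0,0,0,0,0,0,0,0,0],
  linear=[
    [32.6,-40.4,0],
    [32.6,-40.4,0],
    [32.6,-40.4,0],
    [32.6,-40.4,0],
    [32.6,-40.4,0],
    [32.6,-40.4,0],
    [32.6,-40.4,0],
    [32.6,-40.4,0],
    [32.6,-40.4,0],
    [32.6,-40.4,0],
    [32.6,-40.4,0],
    [32.6,-40.4,0],
    [32.6,-40.4,0],
    [32.6,-40.4,0],
    [32.6,-40.4,0],
    [0,0,0],
    [0,0,0],
    [0,0,0],
    [0,0,0],
    [0,0,0],
  ],
  turn=[
    [0,0,0],
    [0,0,0],
    [0,0,0],
    [0,0,0],
    [0,0,0],
    [0,0,0],
    [0,0,0],
    [0,0,0],
    [0,0,0],
    [0,0,0],
    [0,0,0],
    [0,0,0],
    [0,0,0],
    [0,0,0],
    [0,0,0],
    [0,0,-0.17],
    [0,0,-0.17],
    [0,0,-0.17],
    [0,0,-0.17],
    [0,0,-0.17],
  ],
)

```text
time: 3.3
eef_pos: [0.4669, 0.1487, 0.2281]
tool_rot: [-3.142, -0.0, 1.1]
ft_force: [-0.2, -0.2, 0.0]
gripper_width: 0.0853
finger_force: 0.0
```

```bash
python3 - <<'E'
from h import *
c=viewer.read_camera('wrist'); save(c,'w1'); s=sensors.sense()
print(s['time'],s['eef_pos'],s['tool_rot'],s['qpos']); print(np.round(c['pose'],3).tolist(),c['fx'])
for l in ['shelf_label','stand']:
    for b in nets.boxes_of(l,'wrist')[:4]: print(l,np.round(b['rect']),round(b['confidence'],2))
E
```

```text
3.35 [0.46688321 0.14862966 0.22809548] [ 3.14155138e+00 -1.70075942e-04  1.10963399e+00] [ 1.50729363e-01 -2.82850082e-02  1.62639173e+00  1.15553140e-04
  1.54335445e+00  6.11888545e-01]
[[0.892, -0.428, -0.146, 0.504], [-0.452, -0.844, -0.289, 0.223], [-0.0, 0.324, -0.946, 0.373], [0.0, 0.0, 0.0, 1.0]] 421.3504918189186
shelf_label [302. 154. 338. 247.] 0.57
stand [279. 136. 354. 245.] 0.96
```

View pics/w1.png

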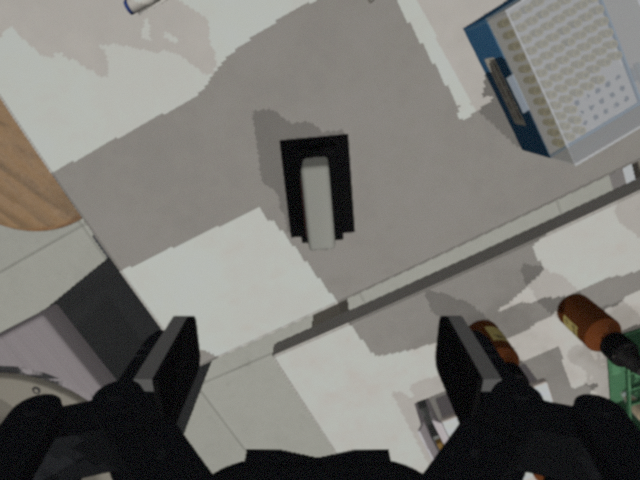

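The wrist picture shows the label's white top at about (302–335, 157–248) in the black stand, almost along the image vertical. Next I'll fit its pose and zoom in for the screen side.

```bash
python3 - <<'E'
from h import *
c=viewer.read_camera('wrist')
g=cv2.cvtColor(c['color'],cv2.COLOR_RGB2GRAY)
m=np.zeros_like(g); m[150:255,295:345]=(g[150:255,295:345]>95)
# top face corners, hand-read, at z=.08
for p in [(302,157),(329,157),(310,248),(335,247),(318.5,203)]: print(p,np.round(at(c,*p,.08),4))
for p in [(281,139),(347,134),(292,238),(354,231)]: print(p,np.round(at(c,*p,.036),4), np.round(at(c,*p,0.01),4))
a=cv2.resize(c['color'][120:260,260:370],None,fx=4,fy=4,interpolation=cv2.INTER_CUBIC)
s=viewer.read_camera('side')['color'][210:270,275:325]; b=cv2.resize(s,(300,360),interpolation=cv2.INTER_CUBIC)
o=np.zeros((560,740,3),np.uint8); o[:,:440]=a; o[:360,440:]=b; cv2.imwrite('pics/z1.png',o[:,:,::-1])
E
```

```text
(302, 157) [0.4747 0.1886 0.08  ]
(329, 157) [0.4914 0.18   0.08  ]
(310, 248) [0.4483 0.1263 0.08  ]
(335, 247) [0.4652 0.1185 0.08  ]
(318.5, 203) [0.4698 0.154  0.08  ]
(281, 139) [0.4623 0.2036 0.036 ] [0.459  0.2021 0.01  ]
(347, 134) [0.5101 0.1832 0.036 ] [0.5106 0.1801 0.01  ]
(292, 238) [0.4306 0.1269 0.036 ] [0.4249 0.1195 0.01  ]
(354, 231) [0.48   0.1083 0.036 ] [0.4782 0.0995 0.01  ]
```

View pics/z1.png

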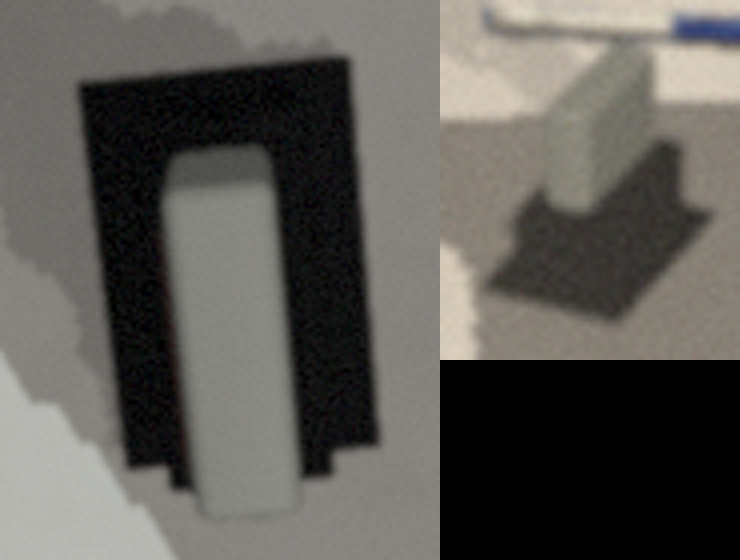

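The far end face is darker (zoom y 145–190), and the top face starts at row ≈168. The +x face is plain white and the left (−x) edge shows a red tint, so the screen faces the robot side.

```bash
python3 - <<'E'
from h import *
c=viewer.read_camera('wrist')
P=np.array([at(c,*p,.08)[:2] for p in [(301.2,168.8),(328,166.8),(309.5,248.8),(335,247.5)]])
print(P.round(4).tolist(),P.mean(0)); a=(P[0]+P[1])/2-(P[2]+P[3])/2; L=np.linalg.norm(a); yaw=np.arctan2(-a[0],a[1]); print(L,yaw,'tool yaw',np.pi/2+yaw)
s=sensors.sense(); t=s['tool_rot'][2]; print(s['eef_pos'],t)
d=np.r_[P.mean(0)-s['eef_pos'][:2]]; print('tool shift',d@[np.cos(t),np.sin(t)],d@[np.sin(t),-np.cos(t)])
E
```

```text
[[0.4704, 0.1815], [0.4877, 0.1741], [0.4477, 0.1259], [0.465, 0.1181]] [0.46769085 0.14992178]
0.060268667700658425 -0.3861874331438392 tool yaw 1.1846088936510575
[0.46687796 0.14862138 0.22804561] 1.0913851741290677
tool shift 0.0015287512223231745 0.00012143861327172558
```

drive_tool(
  fingers=[0,0,0,0,0,0,1,1,1,1,1,1,1,1],
  linear=[
    [1.5,0,35],
    [0,0,40],
    [0,0,40],
    [0,0,30],
    [0,0,18],
    [0,0,0],
    [0,0,0],
    [0,0,0],
    [0,0,0],
    [0,0,0],
    [0,0,0],
    [0,0,0],
    [0,0,0],
    [0,0,0],
  ],
  turn=[
    [0,0,-0.09],
    [0,0,0],
    [0,0,0],
    [0,0,0],
    [0,0,0],
    [0,0,0],
    [0,0,0],
    [0,0,0],
    [0,0,0],
    [0,0,0],
    [0,0,0],
    [0,0,0],
    [0,0,0],
    [0,0,0],
  ],
  squeeze=60,
)

```text
time: 5.35
eef_pos: [0.4679, 0.15, 0.0656]
tool_rot: [3.141, -0.001, 1.185]
ft_force: [-0.6, 0.0, 6.0]
gripper_width: 0.0183
finger_force: 59.0
```

drive_tool(
  fingers=[1,1,1,1,1,1,1,1,1,1,1,1,1,1,1,1,1,1],
  linear=[
    [0,0,-25],
    [0,0,-35],
    [0,0,-40],
    [0,0,-35],
    [-40.6,15.2,0],
    [-40.6,15.2,0],
    [-40.6,15.2,0],
    [-40.6,15.2,0],
    [-40.6,15.2,0],
    [-40.6,15.2,0],
    [-40.6,15.2,0],
    [-40.6,15.2,0],
    [-40.6,15.2,0],
    [0,0,0],
    [0,0,0],
    [0,0,0],
    [0,0,0],
    [0,0,0],
  ],
  turn=[
    [0,0,0],
    [0,0,0],
    [0,0,0],
    [0,0,0],
    [0,0,0],
    [0,0,0],
    [0,0,0],
    [0,0,0],
    [0,0,0],
    [0,0,0],
    [0,0,0],
    [0,0,0],
    [0,0,0],
    [0,0,-0.12],
    [0,0,-0.12],
    [0,0,-0.12],
    [0,0,0],
    [0,0,0],
  ],
)

```text
time: 7.6
eef_pos: [0.4567, -0.24, 0.2]
tool_rot: [-3.142, -0.0, 1.542]
ft_force: [0.3, 1.0, -0.7]
gripper_width: 0.0183
finger_force: 59.0
```

```bash
python3 - <<'E'
from h import *
c=viewer.read_camera('wrist'); save(c,'w2'); s=sensors.sense()
print(s['time'],s['eef_pos'],s['tool_rot'],s['gripper_width'],s['finger_force']); print(np.round(c['pose'],3).tolist())
for l in ['shelf_label','riser','dropper','can','plunger_left']:
    for b in nets.boxes_of(l,'wrist')[:3]: print(l,np.round(b['rect']),round(b['confidence'],2))
E
```

```text
7.65 [ 0.45674532 -0.24001899  0.20002316] [-3.14159123e+00 -8.25402702e-05  1.54250397e+00] 0.01828449480014458 58.99322748184204
[[1.0, -0.026, -0.009, 0.458], [-0.028, -0.946, -0.323, -0.157], [-0.0, 0.324, -0.946, 0.345], [0.0, 0.0, 0.0, 1.0]]
shelf_label [285. 206. 347. 400.] 0.61
riser [302.  24. 504. 340.] 0.88
dropper [424. 120. 485. 159.] 0.9
dropper [542.   0. 588.  12.] 0.5
dropper [301.  28. 502. 337.] 0.28
can [409. 244. 484. 327.] 0.62
plunger_left [314.  95. 325. 152.] 0.62
```

View pics/w2.png

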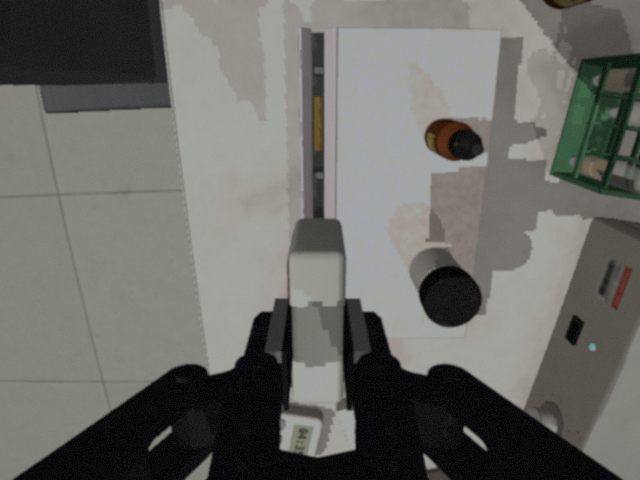

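The wrist view shows the channel at u≈302–338, with the left bay's brass bar at (314–325, 95–152). The dropper is beside that bay (455,140) and the can is lower down (450,290). I'll zoom in to measure the channel and the held label.

```bash
python3 - <<'E'
from h import *
c=viewer.read_camera('wrist'); g=c['color']
a=cv2.resize(g[15:215,285:355],None,fx=3,fy=3,interpolation=cv2.INTER_CUBIC)
b=cv2.resize(g[210:410,275:360],None,fx=3,fy=3,interpolation=cv2.INTER_CUBIC)
o=np.hstack([a,b]); cv2.imwrite('pics/z2.png',o[:,:,::-1])
for v in (45,90,125,185): print(v,g[v-1:v+2,298:342].mean(0).mean(1).round().astype(int).tolist())
print('brass col', g[85:165,319].astype(int).tolist()[::4])
E
```

```text
45 [141, 143, 137, 131, 113, 101, 98, 100, 99, 97, 96, 95, 95, 86, 70, 62, 60, 61, 59, 55, 52, 51, 52, 50, 49, 64, 95, 130, 150, 155, 153, 153, 154, 155, 156, 157, 157, 155, 140, 129, 144, 160, 163, 163]
90 [145, 147, 154, 150, 126, 105, 97, 97, 97, 97, 96, 96, 92, 84, 64, 51, 49, 49, 49, 50, 50, 47, 51, 50, 53, 68, 107, 138, 153, 155, 153, 154, 155, 156, 156, 157, 157, 149, 131, 131, 148, 159, 163, 163]
125 [144, 146, 151, 151, 135, 112, 101, 99, 98, 99, 97, 96, 94, 82, 62, 59, 66, 76, 78, 79, 80, 78, 77, 69, 59, 78, 120, 149, 156, 156, 154, 154, 157, 157, 157, 157, 155, 143, 129, 138, 157, 162, 163, 164]
185 [137, 136, 142, 153, 149, 130, 108, 96, 99, 100, 99, 97, 94, 88, 79, 65, 60, 55, 51, 49, 48, 49, 49, 46, 53, 76, 119, 148, 154, 154, 153, 155, 156, 157, 156, 156, 147, 132, 138, 158, 164, 165, 165, 165]
brass col [[44, 45, 45], [43, 44, 44], [49, 49, 46], [93, 76, 40], [105, 81, 48], [105, 82, 47], [98, 78, 45], [97, 74, 41], [96, 77, 42], [106, 82, 47], [105, 81, 43], [93, 73, 40], [96, 75, 41], [104, 82, 45], [105, 84, 49], [92, 72, 40], [94, 73, 45], [45, 49, 46], [49, 47, 47], [47, 50, 48]]
```

View pics/z2.png

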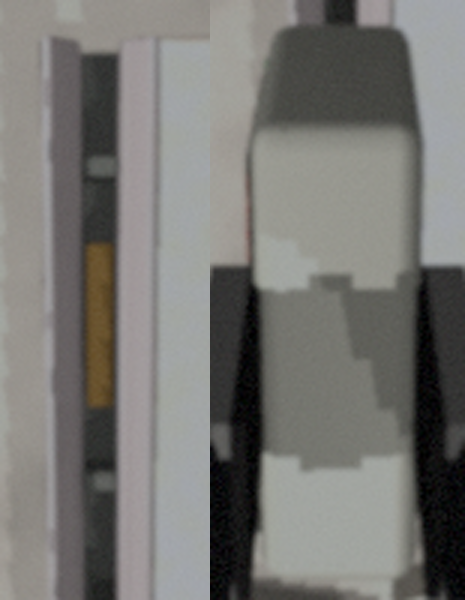

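```bash
python3 - <<'E'
from h import *
c=viewer.read_camera('wrist'); 
pr=lambda n,p:print(n,np.round(p,4))
C=[]
for v,l,r in ((45,311.7,323.4),(90,311.5,323.3),(125,311.4,323.0),(185,312.2,322.9)):
    a,b=at(c,l,v,.032),at(c,r,v,.032); m=(a+b)/2; C.append(m[:2]); print(v,'throat',a[:2].round(4),b[:2].round(4),m[:2].round(4), 'deck',at(c,{45:336.8,90:336.3,125:335.8,185:335}[v],v,.04)[:2].round(4),'lip',at(c,{45:302,90:302,125:302.3,185:303.2}[v],v,.04)[:2].round(4))
C=np.array(C); f=np.polyfit(C[:,1],C[:,0],1); print('axis yaw',-f[0])
y1,y2=at(c,319,97,.022),at(c,319,151,.022); pr('brass',(y1,y2,(y1+y2)/2))
for z in (.02,.032,.04): d1,d2=at(c,319,74.3,z),at(c,319,172.3,z); pr('div %g'%z,(d1[1],d2[1],(d1[1]+d2[1])/2))
yb=((y1+y2)/2)[1]; print('bay',np.polyval(f,yb),yb)
P=np.array([at(c,*p,.2144)[:2] for p in [(290,255),(344.3,252.7),(293.3,401.7),(341.7,400.7)]]); print(P.round(4).tolist(),P.mean(0).round(4))
a=(P[0]+P[1]-P[2]-P[3]); print('label yaw',np.arctan2(-a[0],a[1]))
# bay from calibrated top view check
t=viewer.read_camera('top')
pts=np.array([[np.polyval(f,yb),yb,.022]]); print(proj(t,pts))
b=[x['rect'] for x in nets.boxes_of('plunger_left','top')]; print(b)
print(sensors.sense()['tool_rot'])
E
```

```text
45 throat [ 0.4549 -0.1261] [ 0.4629 -0.1263] [ 0.4589 -0.1262] deck [ 0.4718 -0.1272] lip [ 0.4484 -0.1267]
90 throat [ 0.4539 -0.1559] [ 0.4622 -0.1561] [ 0.4581 -0.156 ] deck [ 0.4711 -0.1564] lip [ 0.4474 -0.1558]
125 throat [ 0.4531 -0.1802] [ 0.4615 -0.1804] [ 0.4573 -0.1803] deck [ 0.4704 -0.18  ] lip [ 0.4468 -0.1794]
185 throat [ 0.4524 -0.2245] [ 0.4605 -0.2247] [ 0.4564 -0.2246] deck [ 0.4693 -0.2232] lip [ 0.4459 -0.2226]
axis yaw -0.02503777400666549
brass [[ 0.4591 -0.161   0.022 ]
 [ 0.4582 -0.2005  0.022 ]
 [ 0.4586 -0.1807  0.022 ]]
div 0.02 [-0.145  -0.2172 -0.1811]
div 0.032 [-0.1455 -0.215  -0.1802]
div 0.04 [-0.1458 -0.2135 -0.1796]
bay 0.45745021511994466 -0.1807135147980174
[[0.4475, -0.2085], [0.4656, -0.2081], [0.4459, -0.2691], [0.4645, -0.2691]] [ 0.4559 -0.2387]
label yaw -0.022949004823696526
[[443.78089732 285.38523367]]
[[432.7, 284.2, 453.5, 288.9], [410.0, 222.5, 528.3, 295.3]]
[-3.14155281e+00 -1.42344538e-04  1.54462126e+00]
```

drive_tool(
  fingers=[1,1,1,1,1,1,1,1,1,1],
  linear=[
    [29,0,0],
    [29,0,0],
    [0,0,30],
    [0,0,30],
    [0,0,25],
    [0,0,10],
    [0,0,10],
    [0,0,6],
    [0,0,5],
    [0,0,0],
  ],
  turn=[
    [0,0,0],
    [0,0,0],
    [0,0,0],
    [0,0,0],
    [0,0,0],
    [0,0,0],
    [0,0,0],
    [0,0,0],
    [0,0,0],
    [0,0,0],
  ],
  squeeze=90,
)

```text
time: 9.35
eef_pos: [0.4582, -0.1821, 0.084]
tool_rot: [-3.141, -0.0, 1.545]
ft_force: [0.3, 0.4, -0.5]
gripper_width: 0.0173
finger_force: 92.5
```

drive_tool(
  fingers=[1,1,1,1,1],
  linear=[
    [0,0,2],
    [0,0,2],
    [0,0,2],
    [0,0,2],
    [0,0,0],
  ],
  turn=[
    [0,0,0],
    [0,0,0],
    [0,0,0],
    [0,0,0],
    [0,0,0],
  ],
)

```text
time: 9.98
eef_pos: [0.4585, -0.1823, 0.0763]
tool_rot: [3.141, 0.0, 1.545]
ft_force: [-0.8, 0.2, 7.2]
gripper_width: 0.017
finger_force: 93.5
```

drive_tool(
  fingers=[1,1,1,1],
  linear=[
    [0,0,2],
    [0,0,2],
    [0,0,1],
    [0,0,0],
  ],
  turn=[
    [0,0,0],
    [0,0,0],
    [0,0,0],
    [0,0,0],
  ],
)

```text
time: 10.48
eef_pos: [0.4586, -0.1823, 0.0717]
tool_rot: [3.14, 0.001, 1.545]
ft_force: [-2.0, 1.0, 11.4]
gripper_width: 0.0173
finger_force: 94.0
```

drive_tool(
  fingers=[1,1,1],
  linear=[
    [0,0,0.7],
    [0,0,0.5],
    [0,0,0],
  ],
  turn=[
    [0,0,0],
    [0,0,0],
    [0,0,0],
  ],
)

```text
time: 10.85
eef_pos: [0.459, -0.1824, 0.0716]
tool_rot: [3.139, 0.001, 1.545]
ft_force: [-5.5, 4.9, 27.3]
gripper_width: 0.017
finger_force: 96.1
```

The force rose sharply at TCP z = 71.6 mm, the height I expected for home, so the label is on the hard stop. I'll hold it there and take one look.

drive_tool(
  fingers=[1,1,1,1],
  linear=[
    [0,0,0],
    [0,0,0],
    [0,0,0],
    [0,0,0],
  ],
  turn=[
    [0,0,0],
    [0,0,0],
    [0,0,0],
    [0,0,0],
  ],
)

```text
time: 11.35
eef_pos: [0.459, -0.1824, 0.0716]
tool_rot: [3.139, 0.001, 1.545]
ft_force: [-5.3, 5.1, 27.1]
gripper_width: 0.0173
finger_force: 96.1
```

```bash
python3 - <<'E'
from h import *
s=viewer.read_camera('side')['color'][230:430,230:410]; w=viewer.read_camera('wrist')['color']
o=np.hstack([cv2.resize(s,(360,400),interpolation=2),cv2.resize(w[100:420,200:520],(400,400))]); cv2.imwrite('pics/f1.png',o[:,:,::-1])
q=sensors.sense(); print(q['eef_pos'],q['ft_force'],q['finger_force'],q['time'])
E
```

```text
[ 0.459058   -0.18239862  0.07163642] [-4.60712412  4.80131911 26.38001671] 96.09072089195251 11.45
```

View pics/f1.png

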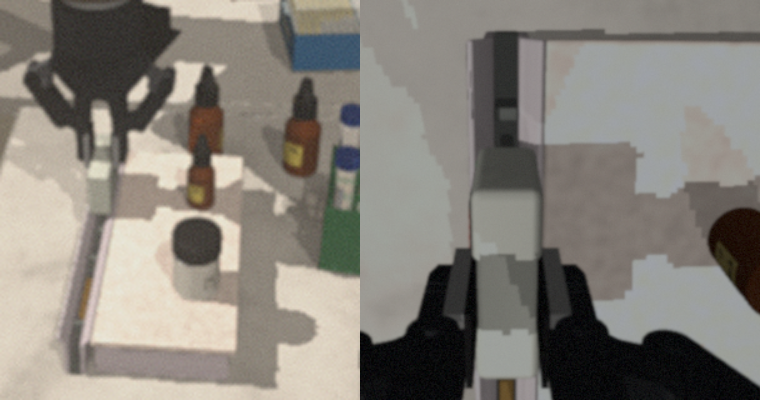

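The label sits upright in the left bay, just above the rail, with the dropper (200,185) and can (197,255) undisturbed. The fingers are still pressing it down. I'll hand it in.

```bash
python3 -c "
from plant import env; print(env.job_done())"
```

```text
the job is handed in; nothing more can be done
None
```

The label is pressed home in the left bay in front of the small dropper bottle, screen out and still held down at about 26 N; the job is handed in, with no verdict returned.

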